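# Stack the lens tray on its mate

### The arm

A 6-joint arm with a two-finger parallel gripper is mounted at the origin on the work surface. World frame = base frame: x ahead of the robot, y to its left, z up, the work surface at z = 0. Lengths are in m, angles in rad, forces in N, time in s.
With the tool pointing down it reaches from about 0.25 to 0.725 m from the base axis. Payload 4 kg.
Tool frame: the origin (TCP) lies midway between the tips of the shut fingers; the grasp point (between the pads) lies 19 mm behind it; z points along the fingers, y is the direction in which the jaws open and shut (so a half turn about z gives the same grasp; the last joint's range is limited). The gripper opens to 85 mm and grips with 20 to 120 N. Pads are 22 mm wide; open, the fingers measure 114 mm over their backs; the gripper's body (76 mm by 85 mm) begins 54 mm behind the grasp point. The pads swing forward as they close: fully open they stand 13 mm farther back than shut.
Start: joints at [-1.158, 0.241, 0.005, 1.335, 0, 1.571], TCP at [0.201, -0.458, 0.231] pointing down, gripper open.
Joint ranges: [-2.72, 2.72], [-1.05, 1.87], [-1.09, 1.28], [-1.99, 2.15], [-1.42, 1.44], [-3.14, 3.14]. Speed limits (rad/s): [2.79, 2.79, 3.14, 3.14, 3.14, 3.14].

### API

Orientations are given as a unit quaternion [x, y, z, w].
In Python, from workcell import get_obs, camera, camera_model, job_done, masks_of gives the robot as it stands.
- The arm moves only by the tool jog_arm, never from a script. Its argument "deltas" is a list that holds one entry, the list of rows, each a list of 7 numbers: the shift along the tool's x, y, z in mm, then the turn, a rotation vector about the tool's x, y, z in degrees, then the finger opening in mm, from 0 to 85.4. A call has 1 to 5 rows; each row shifts and turns the pose as measured when the row begins, along the tool's axes as they then stand; what a row does not reach is not made up. A row lasts 1/10 s, in which the tool goes at most 50 mm and 8.59 degrees, less where a joint would pass 70% of its speed; a pose out of reach is approached as far as the arm can. A call with a gripper value outside its range is refused whole. The fingers move at their own pace and stop on an object; the grip force is fixed at half the most. Time passes only in rows, so rows that do not move let the fingers close. It gives the time, the measured TCP pose, the force and the opening at its end, in the units of the state.
- get_obs(): the state, without advancing time (a new reading comes with each control period).
- camera(name): name is "scene" or "top"; returns the picture (400x640x3 uint8, red, green, blue); there is no depth.
- camera_model(name): a dict with "fovy" (degrees; the focal length in pixels is half the picture's height over the tangent of half this angle, whatever the lens; pixels are square), "cx", "cy" (the principal point, pixels), "k1" (the pictures are not rectified: a ray, as slopes to the right and down, at radius r is drawn at 1 + k1 r^2 times it, then the intrinsics apply), "pose" (4x4, takes a point from camera to world coordinates). Camera axes: x right, y down, z forward; pixel columns grow to the right and rows downward; lengths in m; the calibration is good to about 2 mm. A picture is of the moment at which its call begins. camera_model takes no time and is no camera call.
- job_done(): hands the job in, once; it reports no verdict.
Trained networks look in the newest picture that a camera, given by its name, has taken for a name from the list of things; names that differ only in an ending like _2 or _b are one class to them, and where a whole thing is asked for, a point or a joint stands for the part that bears it (a point fixed in the world has none). Each returns a list of dicts, best first, with "conf" (0 to 1); they miss things now and then, are a little off and sometimes report something else, mostly with a low value. They report only what shows in the picture. A call takes as long as a camera call.
- masks_of(target, camera): "pixels" (400x640 bool, what is visible of it) and "at" ([column, row] in pixels, amid what is visible of it).
The state is a dict: "clock": time; "joint_pos": joint angles; "joint_vel": joint speeds; "tau": joint torques, N m; "eef_pos": TCP position; "tool_rot": TCP orientation; "ft_force": force on the tool from outside, world axes, zero at the start; "ft_torque": the same for the moment, N m; "grip_width": finger opening in m.
Only numpy, scipy, OpenCV 4.12 (cv2) and the standard library are available. Lean on these libraries where they do the work, as an engineer would, in place of code of your own. Each camera call takes 0.05 s, during which the arm holds its last target. There are 200 camera calls.

### The job

Close up the lens set on the projection bench: pick up the larger of the two plywood trays that have a handle board and stack it on the open tray with the metal corner irons, where that one stands, so that it sits fully down and level inside all four irons. Set it down, do not drop it, then let go; leave the smaller handled tray where it is.

Things in the scene. Friction and masses are not known exactly. Their poses are not given: they have to be found in the camera images.
- lower_tray: Tray to stack on: open plywood, 170 mm (x) by 120 mm (y), rim 45 mm high, no handle, a loose lens inside, 0.9 kg, not fixed. Four aluminium corner irons rise 24 mm above the rim: 3 mm play for 8 mm, then flaring out 12 mm more (205 by 155 mm overall). Origin: centre of underside, z up. The top tray belongs with its underside 45 mm above this origin, x axes parallel, either way round.
- top_tray: Tray to move: plywood, 170 mm (x) by 120 mm (y), walls 40 mm high, empty, 0.35 kg. Upright handle board across the middle, 14 mm thick (along x), 70 mm wide (along y) above the walls, top edge 72 mm above the underside: pinch it from above across the 14 mm. Origin: centre of underside, right below the handle, z up.
- small_tray: The smaller handled tray, to be left alone: same make, 115 mm (its x) by 85 mm (its y), walls 40 mm high, handle board 14 mm thick, 55 mm wide, top edge at 72 mm. Origin: centre of its underside; z up.

How it is judged:
At the end, for the whole second after the job is handed in: Larger handled tray released and at rest on the lower tray's rim inside the irons: centres within 12 mm, sides parallel within 10 deg, underside 41-48.5 mm above the lower tray's, level with it within 2 deg, tilt under 3.4 deg; lower tray within 50 mm, small tray within 30 mm of its start (horizontal distance between top_tray and lower_tray below 0.012 m and angle between the x axis of top_tray and the x axis of lower_tray, either way round below 0.17 rad and z of top_tray in the frame of lower_tray between 0.041 and 0.0485 m and angle between the z axis of top_tray and the z axis of lower_tray, either way round below 0.035 rad and angle between top_tray's own z axis and vertical below 0.06 rad and distance of lower_tray from where it was at the start of the episode below 0.05 m and distance of small_tray from where it was at the start of the episode below 0.03 m and linear speed of top_tray below 0.02 m/s); the robot touches nothing.
It fails at once if the top tray is dropped (it falls free faster than 0.8 m/s, a fall of more than about 30 mm) (contact force between the fingers and top_tray below 0.05 N and linear speed of top_tray above 0.8 m/s).
It fails at once if the small tray is shifted by more than 30 mm (distance of small_tray from where it was at the start of the episode above 0.03 m).
It also fails if it takes over 48 s, if anything falls off the work surface, if the arm or the gripper's body presses on something with over 40 N, if the wrist force passes 120 N, or if a joint passes its speed limit or range.

## Working session

There is one attempt and no reset: what is moved stays moved. The work goes in short steps, Python scripts to look and compute and a tool call to move; the robot and the scene stay as the last step left them, time stands still between calls to the robot, and variables do not carry over. Pictures are saved under pics/ and viewed, about 8 in all and at most 12, crops included, and the job is handed in when it is done.

Besides the shell and the picture viewer there is one more tool, called as a command line: name --argument value ..., lists and objects as JSON in quotes. jog_arm: Moves the arm, as the interface text tells. Its arguments: {"type":"object","properties":{"deltas":{"type":"array"}},"required":["deltas"]}

```bash
mkdir -p pics
cat > h.py <<'E'
import numpy as np, cv2
from workcell import *
def cm(n):
    m=camera_model(n); f=200/np.tan(np.radians(m['fovy'])/2)
    return m,f,np.array(m['pose'])
def ground(n,uv,z):
    m,f,T=cm(n); out=[]
    for u,v in np.atleast_2d(uv):
        d=np.array([(u-m['cx'])/f,(v-m['cy'])/f]); s=d.copy()
        for _ in range(20): s=d/(1+m['k1']*(s@s))
        r=T[:3,:3]@np.array([s[0],s[1],1]); o=T[:3,3]
        out.append(o+r*(z-o[2])/r[2])
    return np.array(out)
def proj(n,P):
    m,f,T=cm(n); P=(np.atleast_2d(P)-T[:3,3])@T[:3,:3]
    s=P[:,:2]/P[:,2:]; s=s*(1+m['k1']*(s**2).sum(1,keepdims=True))
    return s*f+[m['cx'],m['cy']]
def snap(n,fn):
    im=camera(n); cv2.imwrite('pics/'+fn,im[:,:,::-1]); return im
E
python3 - <<'E'
from h import *
o=get_obs(); print(o['clock'],o['eef_pos'],o['tool_rot'],o['grip_width'])
for n in('top','scene'):
    snap(n,n+'0.png'); print(n,cm(n)[0])
    for t in('lower_tray','top_tray','small_tray'):
        for d in masks_of(t,n):
            p=d['pixels'].astype(np.uint8); ys,xs=np.nonzero(p)
            r=cv2.minAreaRect(np.stack([xs,ys],1).astype(np.float32))
            print(n,t,round(d['conf'],2),d['at'],len(xs),np.round(ground(n,cv2.boxPoints(r),0.04)[:,:2],3).tolist())
E
```

```text
0.0 [ 0.20033495 -0.45742755  0.23042987] [ 9.78773162e-01  2.04944009e-01 -2.04842968e-04 -1.00477628e-03] 0.085601278690987
top {'fovy': 45.092921957199636, 'cx': 321.66074755547123, 'cy': 196.74004179059304, 'k1': -0.12935454645512928, 'pose': array([[-0.00738093, -0.98268076,  0.18515953,  0.32915961],
       [-0.99992209,  0.00911696,  0.00852621, -0.00299023],
       [-0.01006663, -0.18508218, -0.98267149,  1.00545952],
       [ 0.        ,  0.        ,  0.        ,  1.        ]])}
top lower_tray 0.7 [478.8, 162.5] 5741 [[0.677, -0.236], [0.714, -0.402], [0.495, -0.429], [0.464, -0.269]]
top top_tray 0.82 [329.0, 201.5] 4919 [[0.581, 0.056], [0.592, -0.069], [0.419, -0.081], [0.409, 0.041]]
top small_tray 0.85 [167.5, 201.2] 2512 [[0.57, 0.378], [0.576, 0.281], [0.453, 0.265], [0.445, 0.36]]
scene {'fovy': 47.06755870785326, 'cx': 314.13645926128225, 'cy': 199.3007423121305, 'k1': -0.06038082399457517, 'pose': array([[-0.11538061,  0.85825428, -0.50008691,  1.01693062],
       [ 0.99325707,  0.09395762, -0.06791434,  0.06923704],
       [-0.0113008 , -0.50455085, -0.86330801,  0.88608238],
       [ 0.        ,  0.        ,  0.        ,  1.        ]])}
scene top_tray 0.86 [307.6, 194.7] 4188 [[0.611, -0.063], [0.421, -0.089], [0.411, 0.042], [0.601, 0.056]]
scene small_tray 0.91 [465.4, 214.1] 2516 [[0.469, 0.266], [0.439, 0.371], [0.579, 0.379], [0.606, 0.281]]
```

View pics/top0.png

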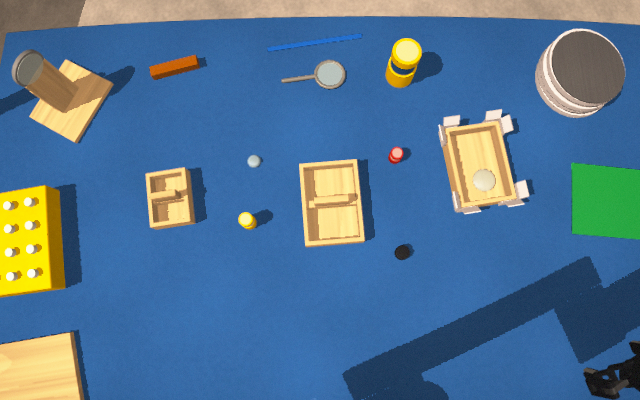

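View pics/scene0.png

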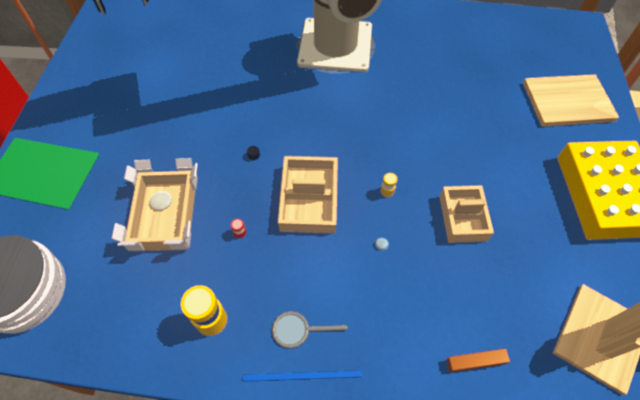

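The top view shows the larger handled tray at about (332,202), the lower tray with irons at about (480,165), and the small tray at about (170,198). The scene view agrees: larger tray at (309,194), lower tray at (160,208). Next I'll fit the poses to the wood silhouettes in both views and overlay the result.

```bash
cat > fit.py <<'E'
from h import *
from scipy.optimize import minimize
def box(p,L,W,z0,z1):
    c,s=np.cos(p[2]),np.sin(p[2])
    return np.array([[p[0]+c*a*L/2-s*b*W/2,p[1]+s*a*L/2+c*b*W/2,z] for z in(z0,z1) for a,b in((-1,-1),(1,-1),(1,1),(-1,1))])
def wood(im,centre,rad):
    h=cv2.cvtColor(im,cv2.COLOR_RGB2HSV)
    w=((h[...,0]<30)&(h[...,1]>60)&(h[...,2]>70)).astype(np.uint8)
    r=np.zeros_like(w); cv2.circle(r,tuple(int(v) for v in centre),rad,1,-1)
    return w*r
def dev(p,n,hull,dims):   # support-function match of hulls in 24 directions
    a=np.radians(np.arange(0,360,10)); D=np.stack([np.cos(a),np.sin(a)])
    return (proj(n,box(p,*dims))@D).max(0)-(hull.reshape(-1,2)@D).max(0)
def fit(hulls,p0,dims):
    from scipy.optimize import least_squares
    return least_squares(lambda p:np.concatenate([dev(p,n,h,dims) for n,h in hulls]),p0,loss='soft_l1',x_scale=[.01,.01,.05],diff_step=1e-3)
E
cat > run1.py <<'E'
from fit import *
ims={n:cv2.imread(f'pics/{n}0.png')[:,:,::-1].copy() for n in('top','scene')}
spec={'lower':({'top':(480,165),'scene':(161,209)},52,(.17,.12,0,.045),[.585,-.33,-.15]),
 'topt':({'top':(332,202),'scene':(309,194)},54,(.17,.12,0,.04),[.5,-.01,-.08])}
P=[]
for k,(cs,rad,dims,p0) in spec.items():
    H={}
    for n in cs:
        w=wood(ims[n],cs[n],rad); w=cv2.morphologyEx(w,cv2.MORPH_OPEN,np.ones((3,3),np.uint8))
        c=max(cv2.findContours(w,cv2.RETR_EXTERNAL,cv2.CHAIN_APPROX_NONE)[0],key=cv2.contourArea)
        H[n]=cv2.convexHull(c).astype(float)
    for ns in(('top',),('scene',),('top','scene')):
        r=fit([(n,H[n]) for n in ns],p0,dims); print(k,ns,np.round(r.x,4),'rms px',np.round(np.sqrt(np.mean(r.fun**2)),2))
    for n in cs:
        im=ims[n]; u0,v0=int(cs[n][0])-60,int(cs[n][1])-45
        big=cv2.resize(im[v0:v0+90,u0:u0+120],None,fx=3.3,fy=3.3,interpolation=cv2.INTER_CUBIC)
        q=(proj(n,box(r.x,*dims))-[u0,v0]+.5)*3.3
        for b,col in((q[:4],(0,255,255)),(q[4:],(255,0,0))): cv2.polylines(big,[b.astype(np.int32)],True,col,1)
        P.append(big)
o=np.vstack([np.hstack(P[:2]),np.hstack(P[2:])]); cv2.imwrite('pics/fit0.png',o[:,:,::-1])
E
python3 run1.py
```

```text
lower ('top',) [ 0.5815 -0.3274  0.1389] rms px 2.02
lower ('scene',) [ 0.5724 -0.3285  0.156 ] rms px 3.31
lower ('top', 'scene') [ 0.5786 -0.326   0.1443] rms px 3.45
topt ('top',) [ 0.5019 -0.0137  0.0727] rms px 0.63
topt ('scene',) [ 0.5001 -0.0133  0.0753] rms px 1.3
topt ('top', 'scene') [ 0.5014 -0.0135  0.0739] rms px 1.03
```

View pics/fit0.png

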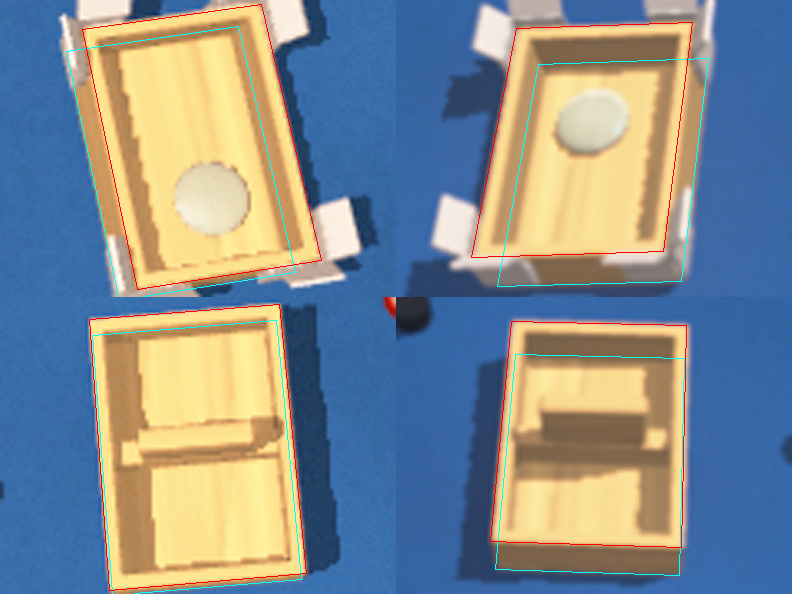

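The overlay matches the larger tray well, with its rim on the red outline in both views. The lower tray fit is close, but the irons hide its corners, so I'll refine it with an enlarged crop. I'll also compute the first move.

```bash
cat > go.py <<'E'
import sys
from h import *
from scipy.spatial.transform import Rotation as R
def left(p,yaw):
    """remaining delta in tool frame, tool x at world yaw+90deg, pointing down"""
    o=get_obs(); Q=R.from_quat(o['tool_rot'])
    th=yaw+np.pi/2
    G=R.from_matrix(np.array([[np.cos(th),np.sin(th),0],[np.sin(th),-np.cos(th),0],[0,0,-1]]))
    print('t',round(o['clock'],2),'eef',np.round(o['eef_pos'],4),'w',round(o['grip_width'],4),'F',np.round(o['ft_force'],1),'j',np.round(o['joint_pos'],2))
    print('shift mm',np.round(Q.inv().apply(np.array(p)-o['eef_pos'])*1e3,1),'rot deg',np.round(np.degrees((Q.inv()*G).as_rotvec()),1))
if __name__=='__main__': left([float(a) for a in sys.argv[1:4]],float(sys.argv[4]))
E
python3 go.py .5014 -.0135 .23 .074
python3 - <<'E'
from fit import *
P=[]
for n,c in(('top',(480,162)),('scene',(161,207))):
    im=cv2.imread(f'pics/{n}0.png'); u0,v0=c[0]-36,c[1]-50; s=5.5
    big=cv2.resize(im[v0:v0+100,u0:u0+72],None,fx=s,fy=s,interpolation=cv2.INTER_CUBIC)
    q=(proj(n,box([.5786,-.326,.1443],.17,.12,0,.045))-[u0,v0]+.5)*s
    cv2.polylines(big,[(q[4:]*16).astype(np.int32)],True,(0,0,255),1,cv2.LINE_AA,4)
    P.append(big)
cv2.imwrite('pics/low.png',np.hstack(P))
E
```

```text
t 0.4 eef [ 0.2005 -0.4579  0.2312] w 0.0855 F [ 0.1 -0.2  0.8] j [-1.16  0.24  0.    1.34 -0.    1.57]
shift mm [ 453.9 -286.4    1.3] rot deg [ -0.   -0.  -70.6]
```

View pics/low.png

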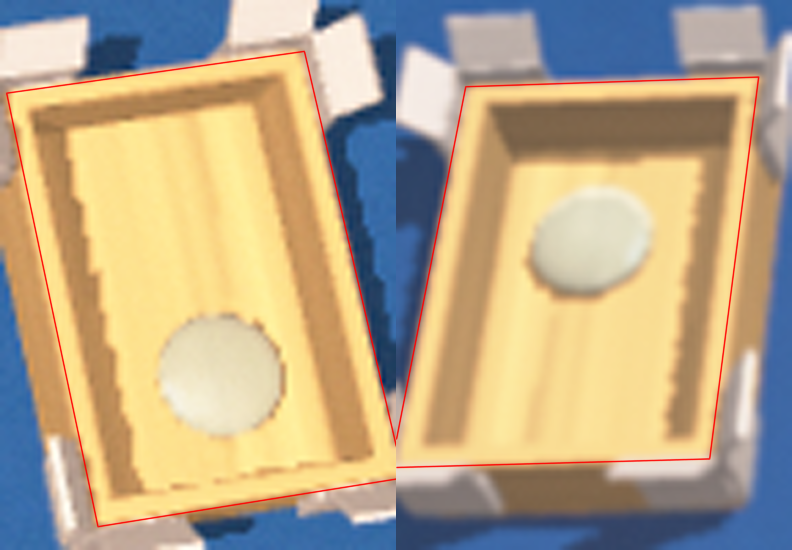

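The rim outline follows the wood to within about 1 px on all sides in both views, so I take the lower tray at (0.579, -0.326), yaw 0.144. Now I move over the top tray.

jog_arm --deltas '[[[41,-26,0,0,0,0,85],[41,-26,0,0,0,0,85],[41,-26,0,0,0,0,85],[41,-26,0,0,0,0,85],[41,-26,0,0,0,0,85]]]'

```text
clock: 0.9
eef_pos: [0.3384, -0.2569, 0.2304]
tool_rot: [0.98, 0.198, 0.0, 0.002]
ft_force: [1.5, -1.0, 0.4]
grip_width: 0.085
```

jog_arm --deltas '[[[41,-26,0,0,0,0,85],[41,-26,0,0,0,0,85],[41,-26,0,0,0,0,85],[41,-26,0,0,0,0,85],[41,-26,0,0,0,0,85]]]'

```text
clock: 1.4
eef_pos: [0.4803, -0.0504, 0.2317]
tool_rot: [0.98, 0.197, 0.002, 0.003]
ft_force: [0.4, -1.1, 0.5]
grip_width: 0.085
```

jog_arm --deltas '[[[0,0,0,0,0,-8.5,85],[0,0,0,0,0,-8.5,85],[0,0,0,0,0,-8.5,85],[0,0,0,0,0,-8.5,85],[0,0,0,0,0,-8.5,85]]]'

```text
clock: 1.9
eef_pos: [0.4844, -0.0421, 0.2309]
tool_rot: [0.839, 0.545, 0.002, 0.003]
ft_force: [-0.7, -0.5, -0.2]
grip_width: 0.085
```

```bash
python3 go.py .5014 -.0135 .12 .074
```

```text
t 1.9 eef [ 0.4844 -0.0421  0.2309] w 0.085 F [-0.7 -0.5 -0.2] j [-0.08  0.21 -0.04  1.32 -0.    1.9 ]
shift mm [ 33.1   3.1 110.9] rot deg [  0.4   0.1 -28.2]
```

jog_arm --deltas '[[[10,0,0,0,0,-8.5,85],[10,0,0,0,0,-8.5,85],[8,0,0,0,0,-8.5,85],[0,0,25,0,0,-4,85],[0,0,25,0,0,0,85]]]'

```text
clock: 2.4
eef_pos: [0.496, -0.0145, 0.1837]
tool_rot: [0.668, 0.744, 0.004, 0.007]
ft_force: [-0.4, 0.3, -0.8]
grip_width: 0.0848
```

```bash
python3 go.py .5014 -.0135 .12 .074
```

```text
t 2.4 eef [ 0.496  -0.0145  0.1837] w 0.0848 F [-0.4  0.3 -0.8] j [-0.03  0.25 -0.11  1.19 -0.    1.44]
shift mm [ 0.7  4.4 63.8] rot deg [0.9 0.3 2. ]
```

jog_arm --deltas '[[[0,4,22,0.8,0.3,1.5,85],[0,0,20,0,0,0,85],[0,0,18,0,0,0,85],[0,0,0,0,0,0,85]]]'

```text
clock: 2.8
eef_pos: [0.4984, -0.0137, 0.1189]
tool_rot: [0.678, 0.735, -0.001, -0.001]
ft_force: [-0.7, -0.7, -0.5]
grip_width: 0.0848
```

```bash
python3 go.py .5014 -.0135 .038 .074
```

```text
t 2.8 eef [ 0.4984 -0.0137  0.1189] w 0.0848 F [-0.7 -0.7 -0.5] j [-0.03  0.32 -0.19  1.06  0.    1.46]
shift mm [-0.1  3.2 80.9] rot deg [-0.2 -0.   0.4]
```

jog_arm --deltas '[[[0,3,20,0,0,0,85],[0,0,20,0,0,0,85],[0,0,20,0,0,0,85],[0,0,14,0,0,0,85],[0,0,5,0,0,0,85]]]'

```text
clock: 3.3
eef_pos: [0.5061, -0.0136, 0.0431]
tool_rot: [0.678, 0.735, 0.002, 0.002]
ft_force: [0.1, -0.2, 0.7]
grip_width: 0.0851
```

```bash
python3 go.py .5014 -.0135 .038 .074; python3 -c "
from h import *
snap('scene','g0.png')"
```

```text
t 3.3 eef [ 0.5061 -0.0136  0.0431] w 0.0851 F [ 0.1 -0.2  0.7] j [-0.03  0.41 -0.28  0.87  0.    1.46]
shift mm [ 0.5 -4.7  5.1] rot deg [0.4 0.  0.4]
```

View pics/g0.png

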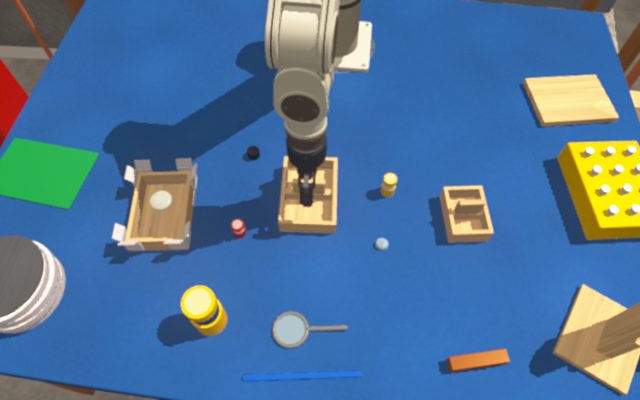

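The fingers, at about (307,190), straddle the handle board. I correct the last few millimetres and close.

jog_arm --deltas '[[[0,-4,5,0.4,0,0.4,85],[0,0,0,0,0,0,0],[0,0,0,0,0,0,0],[0,0,0,0,0,0,0],[0,0,0,0,0,0,0]]]'

```text
clock: 3.85
eef_pos: [0.5045, -0.014, 0.0412]
tool_rot: [0.68, 0.733, 0.001, 0.002]
ft_force: [-0.5, 0.3, 0.3]
grip_width: 0.0277
```

jog_arm --deltas '[[[0,0,0,0,0,0,0],[0,0,0,0,0,0,0],[0,0,0,0,0,0,0]]]'

```text
clock: 4.15
eef_pos: [0.5047, -0.0141, 0.0418]
tool_rot: [0.68, 0.733, 0.002, 0.002]
ft_force: [-0.3, -0.7, -0.3]
grip_width: 0.0127
```

```bash
python3 go.py .5014 -.0135 .038 .074
```

```text
t 4.15 eef [ 0.5047 -0.0141  0.0418] w 0.0127 F [-0.3 -0.7 -0.3] j [-0.03  0.41 -0.29  0.87 -0.    1.47]
shift mm [ 0.8 -3.2  3.8] rot deg [0.3 0.1 0. ]
```

jog_arm --deltas '[[[0,0,-5,0,0,0,0],[0,0,-10,0,0,0,0],[0,0,-20,0,0,0,0],[0,0,-20,0,0,0,0],[0,0,-20,0,0,0,0]]]'

```text
clock: 4.65
eef_pos: [0.4995, -0.0138, 0.1161]
tool_rot: [0.68, 0.733, -0.003, -0.003]
ft_force: [0.1, 0.9, -3.1]
grip_width: 0.0128
```

jog_arm --deltas '[[[0,0,-20,0,0,0,0],[0,0,-20,0,0,0,0],[0,0,-10,0,0,0,0],[0,0,0,0,0,0,0]]]'

```text
clock: 5.05
eef_pos: [0.5007, -0.0138, 0.1726]
tool_rot: [0.68, 0.733, -0.001, -0.001]
ft_force: [-0.2, 0.6, -3.8]
grip_width: 0.0129
```

```bash
python3 go.py .579 -.326 .17 .144
python3 - <<'E'
from h import *
a=snap('top','l_top.png');b=snap('scene','l_scene.png')
cv2.imwrite('pics/lift.png',np.hstack([a[100:330,220:560],b[60:290,110:450]])[:,:,::-1])
E
```

```text
t 5.05 eef [ 0.5007 -0.0138  0.1726] w 0.0129 F [-0.2  0.6 -3.8] j [-0.03  0.28 -0.1   1.19 -0.    1.47]
shift mm [-317.1   55.     2.6] rot deg [-0.1  0.  -4. ]
```

View pics/lift.png

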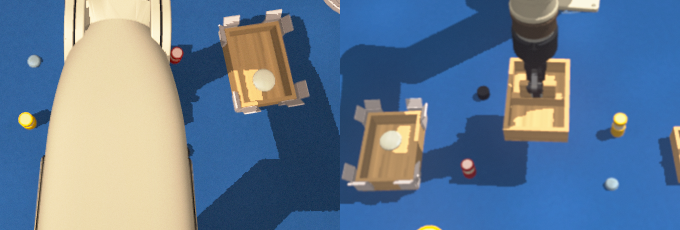

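The tray is lifted and level in the scene crop at (537,100), with about 3.8 N showing at the wrist. I check its pose in the hand with the same fit.

```bash
cat > held.py <<'E'
from fit import *
import sys
o=get_obs(); z=o['eef_pos'][2]-.0418
im=cv2.imread('pics/l_scene.png')[:,:,::-1].copy()
c=proj('scene',[o['eef_pos'][0],o['eef_pos'][1],z+.03])[0]
w=cv2.morphologyEx(wood(im,c,65),cv2.MORPH_OPEN,np.ones((3,3),np.uint8))
ct=max(cv2.findContours(w,cv2.RETR_EXTERNAL,cv2.CHAIN_APPROX_NONE)[0],key=cv2.contourArea)
r=fit([('scene',cv2.convexHull(ct).astype(float))],[*o['eef_pos'][:2],.074],(.17,.12,z,z+.04))
print(c,r.x,'rms',np.sqrt(np.mean(r.fun**2)),'eef',o['eef_pos'])
E
python3 held.py
```

```text
[306.64490312 155.61449909] [ 0.49691004 -0.01277318  0.07333669] rms 1.0558581799905937 eef [ 0.49967927 -0.01377902  0.17083555]
```

jog_arm --deltas '[[[-20,4,0,0,0,0,0],[-40,7,0,0,0,0,0],[-40,7,0,0,0,0,0],[-40,7,0,0,0,-1,0],[-40,7,0,0,0,-1,0]]]'

```text
clock: 5.65
eef_pos: [0.5424, -0.1893, 0.1626]
tool_rot: [0.663, 0.749, -0.004, -0.009]
ft_force: [1.2, 1.2, -2.9]
grip_width: 0.013
```

jog_arm --deltas '[[[-40,7,0,0,0,-1,0],[-40,7,0,0,0,-1,0],[-30,5,0,0,0,0,0],[-15,3,0,0,0,0,0],[0,0,0,0,0,0,0]]]'

```text
clock: 6.15
eef_pos: [0.5784, -0.3194, 0.1487]
tool_rot: [0.652, 0.758, -0.007, -0.016]
ft_force: [-0.4, 0.8, -3.1]
grip_width: 0.013
```

```bash
python3 go.py .579 -.326 .17 .144
```

```text
t 6.15 eef [ 0.5784 -0.3194  0.1487] w 0.013 F [-0.4  0.8 -3.1] j [-0.5   0.63  0.4   1.37 -0.01  0.92]
shift mm [ -6.2  -1.  -21.4] rot deg [-1.8 -0.9  0.4]
```

jog_arm --deltas '[[[-6,0,0,-1.8,-0.9,0.4,0],[0,0,0,0,0,0,0],[0,0,0,0,0,0,0]]]'

```text
clock: 6.45
eef_pos: [0.5765, -0.3229, 0.1428]
tool_rot: [0.654, 0.756, -0.0, -0.005]
ft_force: [0.5, 0.0, -3.8]
grip_width: 0.0133
```

```bash
python3 go.py .58 -.327 .13 .144
python3 - <<'E'
from h import *
a=snap('top','p_top.png');b=snap('scene','l_scene.png')
f=lambda i:cv2.resize(i,None,fx=2.5,fy=2.5,interpolation=cv2.INTER_CUBIC)
cv2.imwrite('pics/pre.png',np.hstack([f(a[80:280,400:560]),f(b[90:290,90:250])])[:,:,::-1])
E
python3 held.py
```

```text
t 6.45 eef [ 0.5765 -0.3229  0.1428] w 0.0133 F [ 0.5  0.  -3.8] j [-0.51  0.62  0.35  1.31  0.    0.92]
shift mm [-4.7  3.  12.7] rot deg [-0.4 -0.4  0. ]
[146.66346938 182.1910084 ] [ 0.5951786  -0.3031663   0.08089454] rms 3.91564175657659 eef [ 0.57691518 -0.32297779  0.14324156]
```

View pics/pre.png

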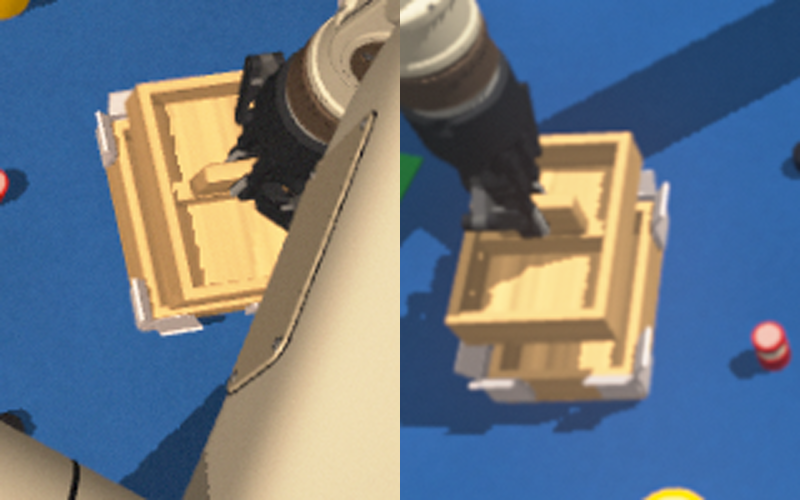

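The held tray sits over the lower one and is parallel to it in both views, with the scene fit spoiled by the two trays' wood merging. I move closer and check with outlines.

jog_arm --deltas '[[[-4,3,4,-0.4,-0.4,0,0],[0,0,8,0,0,0,0],[0,0,6,0,0,0,0],[0,0,0,0,0,0,0]]]'

```text
clock: 6.95
eef_pos: [0.5815, -0.3249, 0.124]
tool_rot: [0.653, 0.757, 0.0, 0.0]
ft_force: [-0.3, -0.2, -3.8]
grip_width: 0.0134
```

```bash
python3 go.py .58 -.327 .087 .144
cat > ov.py <<'E'
from fit import *
import sys
from scipy.spatial.transform import Rotation as R
o=get_obs(); e=o['eef_pos']; z=e[2]-.0418; m=R.from_quat(o['tool_rot']).as_matrix(); yaw=np.arctan2(m[1,0],m[0,0])-np.pi/2
P=[]
for n,(u0,v0) in(('top',(420,100)),('scene',(100,120))):
    im=snap(n,sys.argv[1]+n+'.png'); s=4
    big=cv2.resize(im[v0:v0+130,u0:u0+100],None,fx=s,fy=s,interpolation=cv2.INTER_CUBIC)
    for b,c in((box([e[0],e[1],yaw],.17,.12,z,z+.04),(255,0,0)),(box([.579,-.326,.144],.17,.12,0,.045),(0,255,0))):
        q=(proj(n,b)-[u0,v0]+.5)*s
        for k in(q[:4],q[4:]): cv2.polylines(big,[(k*16).astype(np.int32)],True,c,1,cv2.LINE_AA,4)
    P.append(big)
cv2.imwrite(f'pics/{sys.argv[1]}.png',np.hstack(P)[:,:,::-1]); print(yaw,z)
E
python3 ov.py pre2
```

```text
t 6.95 eef [ 0.5815 -0.3249  0.124 ] w 0.0134 F [-0.3 -0.2 -3.8] j [-0.51  0.63  0.32  1.26  0.    0.91]
shift mm [-1.8 -1.8 37. ] rot deg [0.  0.  0.2]
0.14734078903416004 0.08218624769894753
```

View pics/pre2.png

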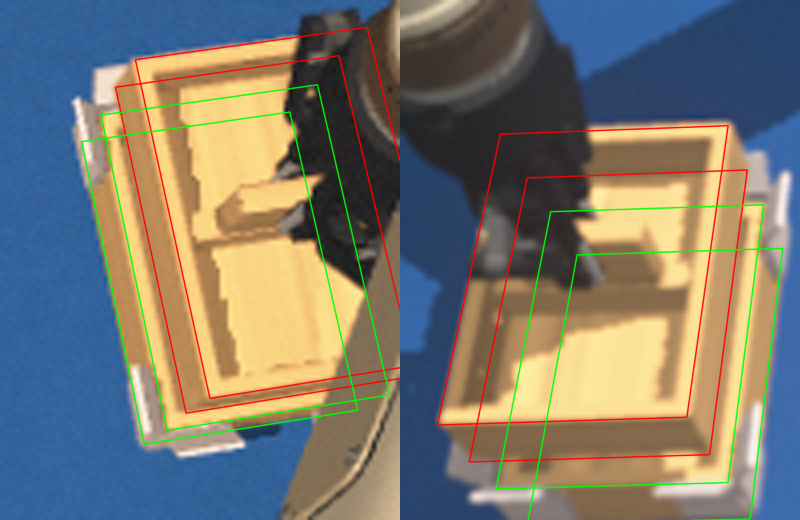

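The outlines agree with both trays to within about 2 mm: red on the held rim near (136,60) and (690,415), green on the lower tray. I go down in small steps with a small correction.

jog_arm --deltas '[[[-2,-2,6,0,0,0.2,0],[0,0,8,0,0,0,0],[0,0,6,0,0,0,0],[0,0,3,0,0,0,0]]]'

```text
clock: 7.45
eef_pos: [0.5806, -0.3283, 0.1012]
tool_rot: [0.655, 0.756, 0.0, 0.002]
ft_force: [-0.1, 0.5, -2.4]
grip_width: 0.0132
```

```bash
python3 go.py .58 -.328 .087 .144
```

```text
t 7.45 eef [ 0.5806 -0.3283  0.1012] w 0.0132 F [-0.1  0.5 -2.4] j [-0.51  0.64  0.29  1.21  0.    0.91]
shift mm [ 0.4 -0.6 14.2] rot deg [ 0.2  0.1 -0.1]
```

jog_arm --deltas '[[[0,0,4,0.2,0.1,0,0],[0,0,4,0,0,0,0],[0,0,2,0,0,0,0],[0,0,0,0,0,0,0]]]'

```text
clock: 7.85
eef_pos: [0.5801, -0.3281, 0.0891]
tool_rot: [0.655, 0.756, -0.0, -0.001]
ft_force: [0.2, 0.1, -3.0]
grip_width: 0.0133
```

```bash
python3 go.py .58 -.328 .087 .144
```

```text
t 7.85 eef [ 0.5801 -0.3281  0.0891] w 0.0133 F [ 0.2  0.1 -3. ] j [-0.51  0.66  0.28  1.19 -0.    0.91]
shift mm [ 0.1 -0.1  2.1] rot deg [-0.1 -0.  -0.1]
```

jog_arm --deltas '[[[0,0,1.5,0,0,0,0],[0,0,1,0,0,0,0],[0,0,0,0,0,0,0]]]'

```text
clock: 8.15
eef_pos: [0.5805, -0.3282, 0.0871]
tool_rot: [0.655, 0.756, -0.0, -0.0]
ft_force: [-0.4, -0.3, -1.8]
grip_width: 0.0133
```

jog_arm --deltas '[[[0,0,1,0,0,0,0],[0,0,0,0,0,0,0]]]'

```text
clock: 8.35
eef_pos: [0.5807, -0.3283, 0.087]
tool_rot: [0.655, 0.756, -0.0, 0.0]
ft_force: [-0.3, -0.1, -2.7]
grip_width: 0.0129
```

```bash
python3 go.py .58 -.328 .087 .144
```

```text
t 8.35 eef [ 0.5807 -0.3283  0.087 ] w 0.0129 F [-0.3 -0.1 -2.7] j [-0.51  0.66  0.27  1.19 -0.    0.91]
shift mm [ 0.4 -0.6 -0. ] rot deg [-0.  0. -0.]
```

jog_arm --deltas '[[[0,0,2,0,0,0,0],[0,0,0,0,0,0,0]]]'

```text
clock: 8.55
eef_pos: [0.581, -0.3283, 0.0871]
tool_rot: [0.655, 0.756, 0.0, 0.001]
ft_force: [0.2, 0.5, -2.6]
grip_width: 0.0132
```

jog_arm --deltas '[[[0,0,2,0,0,0,0],[0,0,0,0,0,0,0]]]'

```text
clock: 8.75
eef_pos: [0.5813, -0.3282, 0.0868]
tool_rot: [0.654, 0.756, 0.0, 0.002]
ft_force: [-0.4, -0.1, -3.8]
grip_width: 0.0132
```

jog_arm --deltas '[[[0,0,3,0,0,0,0]]]'

```text
clock: 8.85
eef_pos: [0.5815, -0.3283, 0.0866]
tool_rot: [0.654, 0.756, 0.0, 0.003]
ft_force: [-9.1, 5.9, 23.3]
grip_width: 0.0131
```

jog_arm --deltas '[[[0,0,4,0,0,0,0]]]'

```text
clock: 8.95
eef_pos: [0.5815, -0.3284, 0.0866]
tool_rot: [0.654, 0.756, 0.001, 0.004]
ft_force: [-9.0, 5.0, 23.0]
grip_width: 0.0131
```

The tray is firmly seated at TCP z 0.0866 against a predicted 0.087. I relax, open, then retreat upward.

jog_arm --deltas '[[[0,0,0,0,0,0,0],[0,0,0,0,0,0,20],[0,0,0,0,0,0,40],[0,0,0,0,0,0,50],[0,0,0,0,0,0,50]]]'

```text
clock: 9.45
eef_pos: [0.583, -0.3293, 0.0876]
tool_rot: [0.655, 0.756, 0.001, 0.006]
ft_force: [0.2, -0.6, -0.5]
grip_width: 0.0505
```

jog_arm --deltas '[[[0,0,-10,0,0,0,50],[0,0,-20,0,0,0,50],[0,0,-30,0,0,0,50],[0,0,-40,0,0,0,50],[0,0,-40,0,0,0,50]]]'

```text
clock: 9.95
eef_pos: [0.578, -0.3266, 0.2243]
tool_rot: [0.655, 0.756, -0.001, -0.003]
ft_force: [1.1, -1.0, 0.3]
grip_width: 0.05
```

jog_arm --deltas '[[[45,0,0,0,0,0,50],[45,0,0,0,0,0,50],[45,0,0,0,0,0,50],[45,0,0,0,0,0,50],[45,0,0,0,0,0,50]]]'

```text
clock: 10.45
eef_pos: [0.5528, -0.107, 0.2366]
tool_rot: [0.659, 0.752, 0.003, 0.011]
ft_force: [0.5, 1.6, -0.7]
grip_width: 0.0499
```

```bash
cat > fin.py <<'E'
from fit import *
o=get_obs(); print(o['clock'],o['eef_pos'],o['ft_force'])
P=[];L=[.579,-.326,.144]
for n,(u0,v0) in(('top',(420,90)),('scene',(100,140))):
    im=snap(n,'f_'+n+'.png'); s=4
    big=cv2.resize(im[v0:v0+130,u0:u0+100],None,fx=s,fy=s,interpolation=cv2.INTER_CUBIC)
    q=(proj(n,box(L,.17,.12,.045,.085))-[u0,v0]+.5)*s
    for k in(q[:4],q[4:]): cv2.polylines(big,[(k*16).astype(np.int32)],True,(255,0,0),1,cv2.LINE_AA,4)
    P.append(big)
    for t in('top_tray','small_tray','lower_tray'):
        for d in masks_of(t,n)[:1]: print(n,t,round(d['conf'],2),d['at'])
cv2.imwrite('pics/fin.png',np.hstack(P)[:,:,::-1])
E
python3 fin.py
```

```text
10.45 [ 0.55281125 -0.10703137  0.23656586] [ 0.50150194  1.6287407  -0.71788514]
top top_tray 0.72 [507.7, 162.3]
top small_tray 0.97 [168.6, 198.8]
top lower_tray 0.51 [516.8, 198.6]
scene top_tray 0.55 [153.8, 202.4]
scene small_tray 0.66 [466.2, 213.7]
scene lower_tray 0.88 [181.1, 237.5]
```

View pics/fin.png

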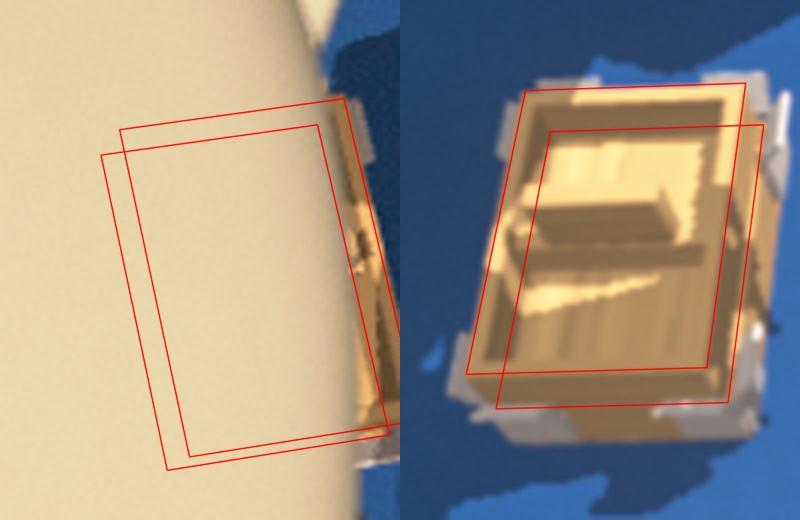

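The scene half shows the tray inside the irons, but its front right corner near (725,372) is in shadow and the arm blocks the top view. I move the arm aside and look again.

jog_arm --deltas '[[[45,-20,-5,0,0,0,50],[45,-20,-5,0,0,0,50],[45,-20,0,0,0,0,50],[30,-20,0,0,0,0,50],[0,0,0,0,0,0,50]]]'

```text
clock: 11.35
eef_pos: [0.4526, 0.0407, 0.2393]
tool_rot: [0.666, 0.746, 0.002, 0.009]
ft_force: [0.6, -0.8, 0.4]
grip_width: 0.0501
```

```bash
python3 fin.py
```

```text
11.35 [0.4525974  0.04068228 0.23927493] [ 0.58652788 -0.84983087  0.3642008 ]
top top_tray 0.69 [482.0, 156.9]
top small_tray 0.92 [168.6, 198.1]
top lower_tray 0.96 [456.2, 184.7]
scene top_tray 0.86 [156.1, 202.0]
scene small_tray 0.59 [463.9, 213.9]
scene lower_tray 0.81 [180.7, 234.4]
```

View pics/fin.png

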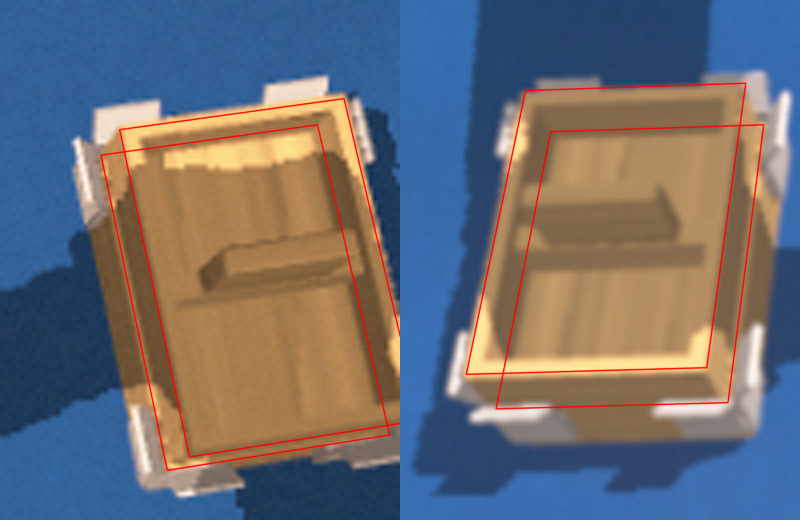

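Run:
```python
import cv2,numpy as np
from fit import *
P=[]
for n,(u0,v0) in(('top',(436,105)),('scene',(108,155))):
    im=cv2.imread(f'pics/f_{n}.png'); s=5
    big=cv2.resize(im[v0:v0+100,u0:u0+80 ],None,fx=s,fy=s,interpolation=cv2.INTER_CUBIC)
    big=(255*(big/255.)**.6).astype(np.uint8)
    q=(proj(n,box([.579,-.326,.144],.17,.12,.045,.085))-[u0,v0]+.5)*s
    for a in q[4:]: cv2.drawMarker(big,tuple(int(v) for v in a),(0,0,255),cv2.MARKER_CROSS,9,1)
    P.append(big)
cv2.imwrite('pics/fin2.png',np.hstack(P))
```

```text
(no output)
```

View pics/fin2.png

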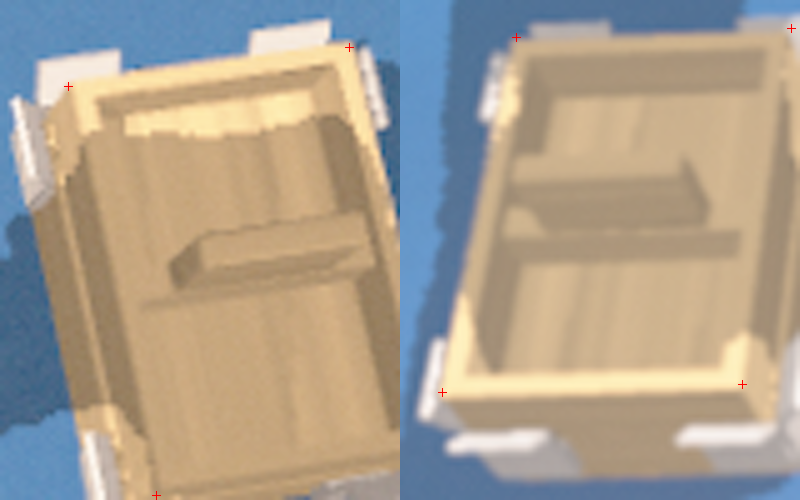

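The tray's four rim corners lie within about 1 px of the marks predicted for a seated tray, for example (442,392) and (742,384) in the scene half. It sits inside all four irons. I hand the job in.

```bash
python3 -c "
from workcell import *
print(job_done())"
```

```text
the job is handed in; nothing more can be done
None
```

The larger handled tray is stacked on the lower tray, inside all four irons. I gripped it by the handle board, set it down, let go and moved the arm clear. I handed the job in at about 11.6 s of the 48 s allowed; no verdict was reported.

**Seating:** Downward contact came with the TCP at 86.6 mm, against 86.8 mm predicted for a fully seated tray. Pressing raised the wrist force to about 23 N. After release, the rim corners I could see in both cameras were within about 1 px (roughly 2 mm) of where a seated tray should be.

**Other trays:** The networks put the small tray within about 3 px of where it started, so I take it as not moved. The lower tray stayed where it stood, to the same accuracy.

**Checks that disagreed:**
- The scene-camera fit of the held tray just above the stack failed, because the wood of the two trays merged. I used outline overlays instead.
- At first the front right corner looked up to about 5 px off in a shadowed overlay. A brightened crop showed it in place.
- During set-down, force readings taken while the arm held still kept showing the full tray weight, so I confirmed contact only by pressing.

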